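# Index a column outlet to the amber beaker

## Task

The next fraction from the column is to be collected in the amber beaker. Hook a fingertip through the orange pull ring and lift the spring index pin out of its hole, swing the arm one hole so that the outlet nozzle stands over the amber beaker, then let the pin drop fully into that hole and take the finger out of the ring. Only hook the ring, without pinching or forcing it, do not swing the nozzle past the amber beaker or over the clear beaker on the other side, and leave the beakers, the vial and the syringe where they are.

Things in the scene. Friction and masses are not known exactly. Their poses are not given: they have to be found in the camera images.
- stand: Fixed stand. Origin: on the worktop under the pivot; z up; x along the arm at its starting hole, from pivot to nozzle (roughly to the robot's left), y roughly towards the robot. Grey base plate x -62 to 158, y +-115 mm, 12 mm thick, with three beaker seats 115 mm from the pivot at -36, 0, +36 degrees. On its column a fixed aluminium index disc, 164 mm across, top at z = 114 mm.
- pivot (a point): Point on the arm's vertical pivot axis at the arm's underside (z = 119 mm). The disc has five brass-bushed holes, 70 mm from the pivot on the right-hand side, 36 degrees apart; the arm starts pinned in the middle one. The pivot hub with its screw reaches z = 141 mm.
- swing_arm (a joint): Arm angle, rad: 0 at the middle hole, positive = counter-clockwise from above (nozzle to the stand's +y, ring to its -y). Holes at 0, +-0.628, +-1.257; stops at +-1.4. Blue bar 26 mm wide, z = 119 to 127 mm, 89 mm long on the ring's side of the pivot, 132 mm on the nozzle's; a slim upright column at its end reaches z = 250 mm. Friction about 2 N at the ring: stays where left.
- index_pin (a joint): Height of the spring index pin, m: 0 = home in a hole, 0.020 = upper stop. It slides vertically in the arm's right-hand end, 70 mm from the pivot, and reaches 9 mm into the disc: clear of the hole above 0.009. Let go between holes it rides on the disc at 0.009 and drops into the next hole it meets. Spring: 3.5 N down at home, 8.5 N at the upper stop.
- ring_center (a point): Centre of the orange pull ring fixed on the pin's head (moves with pin and arm). Inside 44 mm, wire 5 mm, outside 54 mm. Its opening faces along the arm: enter it from the arm's outer end, pointing to the pivot and about 45 degrees down; its top leans 20 degrees to the pivot. At home: z = 176 mm, 62 mm from the pivot. Pin head 23 mm below it. Own axes are the arm's: x to the pivot, z up.
- nozzle_tip (a point): Lower tip of the white outlet nozzle at the far end of the arm, under the upright column, 115 mm from the pivot, z = 101 mm; the beakers' rims are 11 mm below it.
- amber_beaker: Amber (brown) beaker, loose, 67 mm across, 78 mm tall, standing on one of the two outer seats of the base, one hole from the middle: the target. Origin: centre of its underside.
- clear_beaker: Clear glass beaker on the other outer seat, loose, 66 mm across, 78 mm tall; not to be used. Origin: centre of its underside.
- middle_beaker: Clear glass beaker on the middle seat, loose, same size, under the nozzle at the start. Origin: centre of its underside.
- amber_vial: Brown vial with a black cap, loose, 22 mm across, 52 mm tall, standing right of the stand. Leave alone. Origin: centre of its underside.
- syringe: White syringe lying right of the stand, loose, 142 mm long (along its y), 27 mm wide, 19 mm thick. Leave alone. Origin: centre of its underside.

How it is judged:
By the outcome, as a careful person would: the job done as asked, in the order asked, and still so for the second after the job is handed in, with the robot touching nothing.
It also fails if it takes over 38 s, if anything falls off the work surface, if the arm or the gripper's body presses on something with over 40 N, if the wrist force passes 120 N, or if a joint passes its speed limit or range.

## Robot

A 6-joint arm with a two-finger parallel gripper is mounted at the origin on a cart in front of the work surface, level with it; the furniture and walls round the work are solid. World frame = base frame: x ahead of the robot, y to its left, z up, the work surface at z = 0. Lengths are in m, angles in degrees, forces in N, time in s.
With the tool pointing down it reaches from about 0.25 to 0.775 m from the base axis. Payload 4 kg.
Tool frame: the origin (TCP) lies midway between the tips of the shut fingers; the grasp point (between the pads) lies 19 mm behind it (ctrl.grip_point_offset is the distance from the TCP to the grasp point, in m); z points along the fingers, y is the line along which they close (so a half turn about z gives the same grasp; the last joint's range is limited). The gripper opens to 85 mm and grips with 20 to 120 N. Pads are 22 mm wide; open, the fingers measure 114 mm over their backs; the gripper's body (76 mm by 85 mm) begins 54 mm behind the grasp point. The pads swing forward as they close: fully open they stand 13 mm farther back than shut.
Start: joints at [-75.579, 4.996, 78.535, -0, 96.463, -5.907], TCP at [0.191, -0.516, 0.231] pointing down, gripper open.
Joint ranges: [-177.83, 177.83], [-43.37, 116.18], [15.69, 146.23], [-61.86, 241.86], [9.47, 152.12], [-147.06, 147.06]. Speed limits (degrees/s): [159.86, 159.86, 180, 180, 180, 180].

## Interface

Orientations are given as [roll, pitch, yaw] about the fixed x, y, z axes, in that order (R = Rz(yaw) Ry(pitch) Rx(roll)).
In Python, from bench import ctrl gives the robot as it stands.
- The arm moves only by the tool drive_tool, never from a script. Its argument "steps" is a list that holds one entry, the list of rows, each a list of 4 numbers: the shift along the tool's x, y, z in m, then the turn about the tool's z in degrees. A call has 1 to 20 rows; each row shifts and turns the commanded pose from where the row before left it, along the tool's axes as they then stand; what a row does not reach is not made up. A row lasts 1/10 s, in which the tool goes at most 50 mm and 8.59 degrees, less where a joint would pass 70% of its speed; a pose out of reach is approached as far as the arm can. A call is refused whole if a number of a shift passes 0.05 or a number of a turn 8.59, either way. A call with a gripper value outside its range is refused whole. "claw" is the opening, from 0 (shut) to 1 (fully open), set as the call begins (left out, the last holds). The fingers move at their own pace and stop on an object; the grip force is fixed at half the most. Time passes only in rows, so rows that do not move let the fingers close. It gives the time, the measured TCP pose, the force, the opening and the grip force at its end, in the units of the state.
- ctrl.sense(): the state, without advancing time (a new reading comes with each control period).
- ctrl.capture(name): name is "scene" or "side" or "wrist"; returns a dict with "image" (384x512x3 uint8, blue, green, red), "fx", "fy", "cx", "cy" (pixels), "R" (3x3) and "t" (3): a world point X has camera coordinates R X + t. Camera axes: x right, y down, z forward; pixel columns grow to the right and rows downward; lengths in m; the calibration is good to about 2 mm. A picture is of the moment at which its call begins. There is no depth.
- ctrl.close_job(): hands the job in; it is judged then, once.
The state is a dict: "time": time; "joint_pos": joint angles; "qd": joint speeds; "tau": joint torques, N m; "ee_pos": TCP position; "ee_rot": TCP orientation; "ft_force": force on the tool from outside, world axes, zero at the start; "ft_torque": the same for the moment, N m; "gripper_width": finger opening in m; "finger_force": force on a finger pad.
Only numpy, scipy, OpenCV 4.12 (cv2) and the standard library are available. Lean on these libraries where they do the work, as an engineer would, in place of code of your own. Each camera call takes 0.05 s, during which the arm holds its last target. There are 200 camera calls.

## Working session

There is one attempt and no reset: what is moved stays moved. The work goes in short steps, Python scripts to look and compute and a tool call to move; the robot and the scene stay as the last step left them, time stands still between calls to the robot, and variables do not carry over. Pictures are saved under pics/ and viewed, at most 10 in all, crops included, and the job is handed in when it is done.

Besides the shell and the picture viewer there is one more tool, called after "Call:" as a command line: name --argument value ..., lists and objects as JSON in quotes. drive_tool: Moves the arm, as the interface text tells. Its arguments: {"type":"object","properties":{"steps":{"type":"array"},"claw":{"type":"number"}},"required":["steps"]}

```bash
mkdir -p pics; cat > h.py <<'E'
import numpy as np, cv2
from bench import ctrl
from scipy.spatial.transform import Rotation as Ro
def ray(c,u,v):
    R=np.array(c["R"]);t=np.array(c["t"]);d=R.T@np.array([(u-c["cx"])/c["fx"],(v-c["cy"])/c["fy"],1]);return -R.T@t,d/np.linalg.norm(d)
def plane(c,u,v,z):
    o,d=ray(c,u,v);return o+d*(z-o[2])/d[2]
def tri(rs):
    A=sum(np.eye(3)-np.outer(d,d) for o,d in rs);b=sum((np.eye(3)-np.outer(d,d))@o for o,d in rs);return np.linalg.solve(A,b)
def proj(c,X):
    p=np.array(c["R"])@np.array(X)+np.array(c["t"]);return c["fx"]*p[0]/p[2]+c["cx"],c["fy"]*p[1]/p[2]+c["cy"]
E
python3 - <<'E'
from h import *
a=ctrl.capture("scene");b=ctrl.capture("side")
for n,c in (("scene",a),("side",b)):
    cv2.imwrite(f"pics/{n}0.png",c["image"]); print(n,-np.array(c["R"]).T@np.array(c["t"]),np.array(c["R"])[2])
cv2.imwrite("pics/both0.png",cv2.resize(np.vstack([a["image"],b["image"]]),None,fx=.78,fy=.78))
s=ctrl.sense();print(s["time"],s["ee_pos"],s["ee_rot"],s["ft_force"])
E
```

```text
scene [0.19041756 0.58409878 0.59589367] [ 0.41576208 -0.73228957 -0.53934578]
side [0.1008622  0.55153494 0.53724174] [ 0.51610699 -0.70471408 -0.48683842]
0.1 [ 0.19095616 -0.51531223  0.23023755] [-1.79884099e+02 -1.25905179e-02  2.03279927e+01] [-0.11889747 -0.01513451 -0.74953338]
```

View pics/scene0.png

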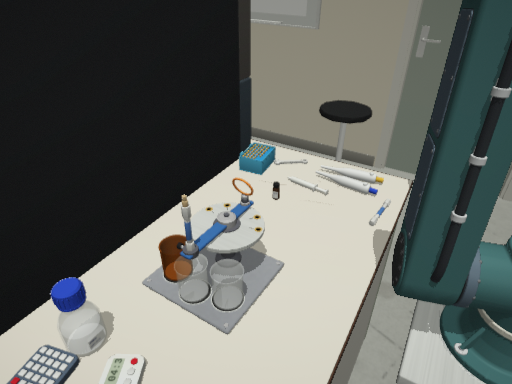

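View pics/side0.png

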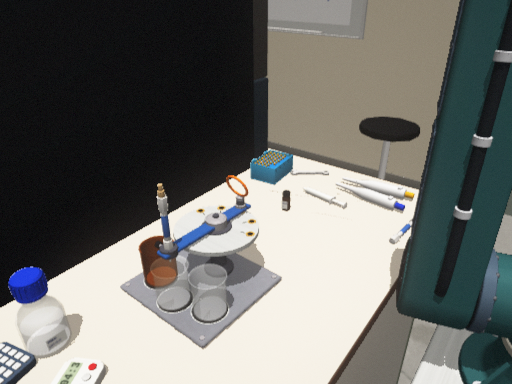

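The scene view shows the ring at about (243,187), the hub at (226,215), the amber beaker at (176,258) on the side away from the robot, and the clear beaker at (228,285). In the side view the ring is at (237,186). The arm therefore swings negative, with the ring moving towards the robot.

```bash
python3 - <<'E'
from h import *
rs=[];crops=[]
for n in ("scene","side"):
    c=ctrl.capture(n);im=c["image"];hsv=cv2.cvtColor(im,cv2.COLOR_BGR2HSV)
    m=cv2.inRange(hsv,(4,150,110),(16,255,255));m[:165]=0;m[205:]=0;m[:,:215]=0;m[:,262:]=0
    pts=cv2.findNonZero(m);e=cv2.fitEllipse(cv2.convexHull(pts));print(n,"ring",e,len(pts),plane(c,*e[0],.176))
    rs.append(ray(c,*e[0]))
    mb=cv2.inRange(hsv,(100,150,60),(118,255,255));mb[:190]=0;mb[262:]=0;mb[:,:150]=0;mb[:,265:]=0
    k,l,st,_=cv2.connectedComponentsWithStats(mb);
    P=np.array([plane(c,u,v,.127)[:2] for v,u in np.argwhere(mb)],np.float32)
    vx=cv2.fitLine(P,cv2.DIST_HUBER,0,.002,.01).ravel();print("arm",vx,np.degrees(np.arctan2(vx[1],vx[0])),len(P),st[1:,:])
    # plate
    mo=cv2.inRange(hsv,(5,120,20),(16,255,130));k,l,st,ce=cv2.connectedComponentsWithStats(mo);print("amber",[ (s.tolist(),q.round()) for s,q in zip(st,ce) if 100<s[4]<50000])
    x0,y0=(140,160) if n=="scene" else (115,160)
    g=im[y0:y0+170,x0:x0+170];crops.append(cv2.resize(g,(400,400),interpolation=cv2.INTER_CUBIC))
print("tri",tri(rs));cv2.imwrite("pics/crop1.png",np.hstack(crops))
E
```

```text
scene ring ((242.3543701171875, 186.33029174804688), (11.471813201904297, 23.106285095214844), 127.00345611572266) 62 [0.54932988 0.01879532 0.176     ]
arm [0.08223673 0.99661285 0.55044436 0.1190123 ] 85.28285 531 [[232 202  21  16 113]
 [185 223   6  17  68]
 [195 223  31  28 315]
 [181 252  12   7  35]]
amber [([159, 235, 27, 46, 721], array([171., 255.]))]
side ring ((236.4588623046875, 184.99386596679688), (12.925492286682129, 26.969738006591797), 133.6683807373047) 101 [0.54966126 0.0220907  0.176     ]
arm [0.04517265 0.9989792  0.5482071  0.14149772] 87.41091 515 [[246 204   4   3   6]
 [224 207  18  12 104]
 [161 217   6   7  21]
 [164 224   2   3   3]
 [176 224  38  27 349]
 [157 251  13   8  32]]
amber [([140, 237, 31, 49, 600], array([151., 256.]))]
tri [0.54540124 0.02609523 0.1800546 ]
```

View pics/crop1.png

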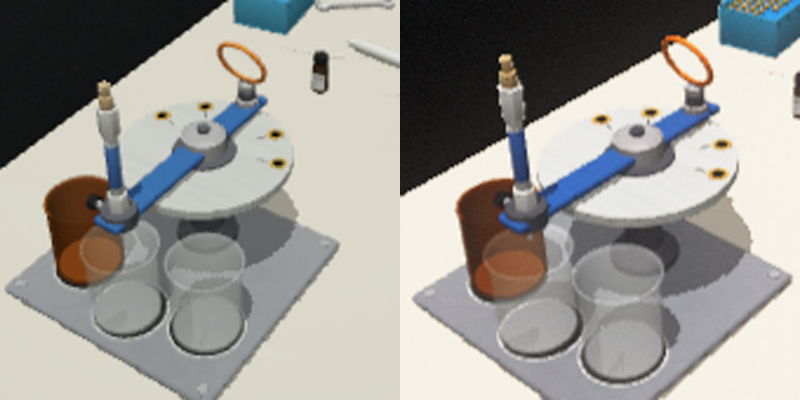

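```bash
python3 - <<'E'
from h import *
f=170/400
for n,x0,pts in (("scene",140,dict(hub=(203,127,.141),cL=(6,288,.012),cR=(340,242,.012),cN=(205,398,.012),ringside=(267,98,.127))),("side",115,dict(hub=(238,129,.141),cL=(12,298,.012),cR=(393,277,.012),ringside=(319,106,.127)))):
    c=ctrl.capture(n)
    for k,(u,v,z) in pts.items(): print(n,k,plane(c,x0+u*f,160+v*f,z).round(4))
s=ctrl.sense();print(s["time"])
E
```

```text
scene hub [0.5501 0.0825 0.141 ]
scene cL [0.6679 0.2349 0.012 ]
scene cR [0.4327 0.0278 0.012 ]
scene cN [0.4476 0.2395 0.012 ]
scene ringside [ 0.5343 -0.0041  0.127 ]
side hub [0.5469 0.0871 0.141 ]
side cL [0.6651 0.24   0.012 ]
side cR [0.4293 0.0345 0.012 ]
side ringside [0.5317 0.0012 0.127 ]
0.3
```

Measured positions: pivot about (0.548, 0.085), arm heading about 88.5°, ring about (0.547, 0.022). The ring has to be entered with the tool tilted 45°, but rows only shift the tool or turn it about its own z. I'll check how the tool behaves near the edge of its reach while it is away from the scene.

Call:
drive_tool --steps '[[[0,-0.045,0,0],[0,-0.045,0,0],[0,-0.045,0,0],[0,-0.045,0,0],[0,-0.045,0,0],[0,-0.045,0,0],[0,-0.03,0,0],[0,-0.03,0,0],[0,-0.03,0,0],[0,-0.03,0,0]]]' --claw 0

```text
time: 1.3
ee_pos: [0.0669, -0.1809, 0.236]
ee_rot: [-178.2, -0.0, 20.3]
ft_force: [-0.7, 0.3, 0.3]
gripper_width: -0.0002
finger_force: 0.0
```

```bash
python3 - <<'E'
from h import *
c=ctrl.capture("wrist");cv2.imwrite("pics/w1.png",c["image"]);s=ctrl.sense();print(s["time"],s["joint_pos"],s["ee_rot"],s["ee_pos"])
E
```

```text
1.35 [-85.87472284 -43.33821509 112.59073061  -0.53257122 112.38699077
 -16.3488942 ] [-1.78287404e+02  1.67032881e-02  2.02786304e+01] [ 0.06702169 -0.18126185  0.23739407]
```

View pics/w1.png

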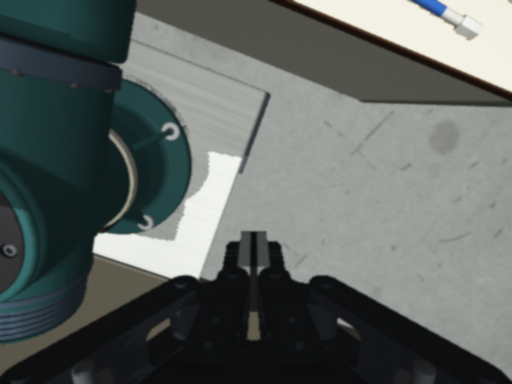

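The picture shows the shut, narrow fingertips at about (253,240), with the robot's own base on the left. At the reach limit the arm gives position priority and starts to tilt, with roll moved from -179.9 to -178.3. Stretching outward should tilt the tool outward, so I'll do that on the left side, where outward is also the heading needed at the ring.

Call:
drive_tool --steps '[[[0.038,0.009,-0.019,0],[0.038,0.009,-0.019,0],[0.038,0.009,-0.019,0],[0.038,0.009,-0.019,0],[0.038,0.009,-0.019,0],[0.038,0.009,-0.019,0],[0.0216,-0.0377,-0.007,0],[0.0216,-0.0377,-0.007,0],[0.0216,-0.0377,-0.007,0],[0.0216,-0.0377,-0.007,0],[0.0216,-0.0377,-0.007,0],[0.0216,-0.0377,-0.007,0],[0.0216,-0.0377,-0.007,0],[0.003,-0.0415,0,0],[0.003,-0.0415,0,0],[0.003,-0.0415,0,0],[0.003,-0.0415,0,0],[0.003,-0.0415,0,0],[0.003,-0.0415,0,0],[0.003,-0.0415,0,0]]]'

```text
time: 3.35
ee_pos: [0.2695, 0.4242, 0.4151]
ee_rot: [-178.3, -0.1, 20.4]
ft_force: [0.8, -0.1, -0.3]
gripper_width: 0.0003
finger_force: 0.0
```

The tilt stays in the commanded pose once it has happened. Next I'll stretch outward.

Call:
drive_tool --steps '[[[0.038,-0.03,0,0],[0.038,-0.03,0,0],[0.038,-0.03,0,0],[0.038,-0.03,0,0],[0.038,-0.03,0,0],[0.038,-0.03,0,0],[0.038,-0.03,0,0],[0.038,-0.03,0,0]]]'

```text
time: 4.15
ee_pos: [0.4248, 0.6799, 0.3571]
ee_rot: [-175.6, -3.5, 20.2]
ft_force: [-0.4, -1.3, 0.1]
gripper_width: -0.0
finger_force: 0.0
```

```bash
cat > st.py <<'E'
from h import *
s=ctrl.sense();R=Ro.from_euler("xyz",s["ee_rot"],degrees=True).as_matrix()
print(s["time"],np.round(s["joint_pos"],1),np.round(s["ee_pos"],4),np.round(s["ee_rot"],1),"F",np.round(s["ft_force"],1));print("R",R.round(3).tolist());d=R[:,2];print("down",np.degrees(np.arcsin(-d[2])),"heading",np.degrees(np.arctan2(d[1],d[0])))
E
python3 st.py
```

```text
4.15 [ 53.2  41.1  15.8   2.  117.8 124. ] [0.4248 0.6799 0.3571] [-175.6   -3.5   20.2] F [-0.4 -1.3  0.1]
R [[0.937, 0.348, 0.031], [0.344, -0.934, 0.094], [0.062, -0.077, -0.995]]
down 84.3233840576344 heading 71.80566129566887
```

Call:
drive_tool --steps '[[[0.038,-0.03,0,0],[0.038,-0.03,0,0],[0.038,-0.03,0,0],[0.038,-0.03,0,0],[0.038,-0.03,0,0],[0.038,-0.03,0,0],[0.038,-0.03,0,0],[0.038,-0.03,0,0]]]'

```text
time: 4.95
ee_pos: [0.4895, 0.7916, 0.287]
ee_rot: [-166.8, -14.3, 18.5]
ft_force: [0.3, -0.1, -0.2]
gripper_width: 0.0
finger_force: 0.0
```

```bash
python3 st.py
```

```text
4.95 [ 53.8  47.4  15.7   2.8  97.8 124.5] [0.4895 0.7916 0.287 ] [-166.8  -14.3   18.5] F [ 0.3 -0.1 -0.2]
R [[0.919, 0.362, 0.155], [0.307, -0.905, 0.293], [0.246, -0.222, -0.944]]
down 70.65498652627437 heading 62.14071703529179
```

Call:
drive_tool --steps '[[[0.036,-0.029,-0.016,0],[0.036,-0.029,-0.016,0],[0.036,-0.029,-0.016,0],[0.036,-0.029,-0.016,0],[0.036,-0.029,-0.016,0],[0.036,-0.029,-0.016,0],[0.036,-0.029,-0.01,0],[0.036,-0.029,-0.01,0],[0.036,-0.029,-0.01,0],[0.036,-0.029,-0.01,0]]]'

```text
time: 5.95
ee_pos: [0.5065, 0.8215, 0.4274]
ee_rot: [-153.6, -27.7, 13.3]
ft_force: [-0.5, -0.4, -0.6]
gripper_width: 0.0003
finger_force: 0.0
```

```bash
python3 st.py
```

```text
5.95 [ 53.6  40.7  15.8   4.   86.2 124.8] [0.5065 0.8215 0.4274] [-153.6  -27.7   13.3] F [-0.5 -0.4 -0.6]
R [[0.862, 0.407, 0.303], [0.203, -0.824, 0.529], [0.465, -0.394, -0.793]]
down 52.4655040877887 heading 60.169393326659886
```

Call:
drive_tool --steps '[[[0.036,-0.029,-0.012,0],[0.036,-0.029,-0.012,0],[0.036,-0.029,-0.012,0],[0.036,-0.029,-0.012,0],[0.036,-0.029,-0.01,0]]]'

```text
time: 6.45
ee_pos: [0.5037, 0.817, 0.5178]
ee_rot: [-146.0, -33.7, 9.2]
ft_force: [0.3, -0.5, -0.2]
gripper_width: 0.0001
finger_force: 0.0
```

```bash
python3 st.py
```

```text
6.45 [ 53.4  36.4  15.7   4.7  81.7 124.9] [0.5037 0.817  0.5178] [-146.   -33.7    9.2] F [ 0.3 -0.5 -0.2]
R [[0.821, 0.439, 0.364], [0.134, -0.769, 0.626], [0.555, -0.465, -0.69]]
down 43.61275719181018 heading 59.78054265592965
```

The tilt is now 43.6° down at heading 60°, which lies between the start and end arm headings (88.5° and 52.5°). Now I'll level the closing line.

Call:
drive_tool --steps '[[[0,0,-0.03,-8],[0,0,-0.03,-8],[0,0,-0.03,-8],[0,0,-0.03,-8],[0,0,-0.03,-8]]]'

```text
time: 6.95
ee_pos: [0.4486, 0.7226, 0.6212]
ee_rot: [179.6, -46.3, 60.3]
ft_force: [0.0, -0.8, 0.3]
gripper_width: 0.0001
finger_force: 0.0
```

```bash
cat >> st.py <<'E'
import sys
p=np.array(s["ee_pos"])
for a in sys.argv[1:]:
    q=np.array(eval(a));v=R.T@(q-p);n=int(np.ceil(np.linalg.norm(v)/.045));print(q,n,(v/n).round(4));p=q
E
python3 st.py "[.45,.40,.50]" "[.44,.0,.42]" "[.49,-.11,.35]" "[.518,-.028,.231]"
```

```text
6.95 [52.3 25.3 19.   5.4 89.6 84.4] [0.4486 0.7226 0.6212] [179.6 -46.3  60.3] F [ 0.  -0.8  0.3]
R [[0.342, 0.866, 0.364], [0.6, -0.499, 0.625], [0.723, 0.005, -0.691]]
down 43.713284073539356 heading 59.78367223246589
[0.45 0.4  0.5 ] 8 [-0.0351  0.0202 -0.0147]
[0.44 0.   0.42] 10 [-0.0301  0.0191 -0.0198]
[ 0.49 -0.11  0.35] 4 [-0.0249  0.0245 -0.0005]
[ 0.518 -0.028  0.231] 4 [-0.0068 -0.0043  0.0359]
```

Call:
drive_tool --steps '[[[-0.035,0.02,-0.0147,0],[-0.035,0.02,-0.0147,0],[-0.035,0.02,-0.0147,0],[-0.035,0.02,-0.0147,0],[-0.035,0.02,-0.0147,0],[-0.035,0.02,-0.0147,0],[-0.035,0.02,-0.0147,0],[-0.035,0.02,-0.0147,0],[-0.03,0.019,-0.02,0],[-0.03,0.019,-0.02,0],[-0.03,0.019,-0.02,0],[-0.03,0.019,-0.02,0],[-0.03,0.019,-0.02,0],[-0.03,0.019,-0.02,0],[-0.03,0.019,-0.02,0],[-0.03,0.019,-0.02,0],[-0.03,0.019,-0.02,0],[-0.03,0.019,-0.02,0]]]'

```text
time: 8.75
ee_pos: [0.4345, 0.0015, 0.4215]
ee_rot: [179.7, -46.1, 59.9]
ft_force: [2.1, 0.1, -0.1]
gripper_width: -0.0001
finger_force: 0.0
```

```bash
python3 st.py "[.49,-.11,.35]" "[.51,-.045,.25]"
```

```text
8.75 [-41.1 -17.6  88.8  49.2 110.5   6.6] [0.4345 0.0015 0.4215] [179.7 -46.1  59.9] F [ 2.1  0.1 -0.1]
R [[0.347, 0.864, 0.366], [0.6, -0.504, 0.621], [0.721, 0.004, -0.693]]
down 43.85333646661991 heading 59.50644201027206
[ 0.49 -0.11  0.35] 4 [-0.0248  0.026   0.0001]
[ 0.51  -0.045  0.25 ] 3 [-0.0087 -0.0053  0.039 ]
```

Call:
drive_tool --steps '[[[-0.0248,0.026,0,0],[-0.0248,0.026,0,0],[-0.0248,0.026,0,0],[-0.0248,0.026,0,0],[-0.0087,-0.0053,0.039,0],[0,0,0,0]]]'

```text
time: 9.35
ee_pos: [0.4951, -0.0851, 0.31]
ee_rot: [-179.0, -46.2, 59.1]
ft_force: [-0.0, -0.3, -1.6]
gripper_width: 0.0003
finger_force: 0.0
```

```bash
python3 st.py; python3 - <<'E'
from h import *
cs=[ctrl.capture("wrist"),ctrl.capture("side"),ctrl.capture("scene")]
p=ctrl.sense();R=Ro.from_euler("xyz",p["ee_rot"],degrees=True).as_matrix()
rs=[]
for i,c in enumerate(cs):
    im=c["image"].copy();m=cv2.inRange(cv2.cvtColor(im,cv2.COLOR_BGR2HSV),(4,150,90),(16,255,255))
    k,l,st,ce=cv2.connectedComponentsWithStats(m);print([x.tolist() for x in st[1:] if x[4]>30])
    u,v=proj(c,[.547,.0225,.176]);print("pred",u,v)
    cv2.circle(im,(int(u),int(v)),2,(0,255,0),-1);cs[i]["im"]=im
cv2.imwrite("pics/w2.png",np.hstack([cs[0]["im"],cv2.resize(cs[1]["im"][130:290,120:333],(288,216)).copy() if 0 else cv2.resize(cs[1]["im"][100:292,130:274],(288,384))]))
E
```

```text
9.35 [-44.1  -4.1  90.1  45.9 103.3  -6.4] [ 0.4951 -0.0851  0.31  ] [-179.   -46.2   59.1] F [-0.  -0.3 -1.6]
R [[0.355, 0.864, 0.356], [0.594, -0.503, 0.628], [0.722, -0.012, -0.692]]
down 43.76957946201819 heading 60.47395291160756
[[225, 162, 42, 39, 346]]
pred 245.7476394658702 181.33281275033363
[[226, 175, 22, 21, 101], [140, 236, 23, 11, 52], [146, 267, 30, 19, 253]]
pred 237.38207151253746 185.44729096440483
[[233, 178, 20, 17, 62], [159, 235, 27, 17, 61], [165, 258, 20, 22, 207]]
pred 242.361327339828 187.39586926831848
```

View pics/w2.png

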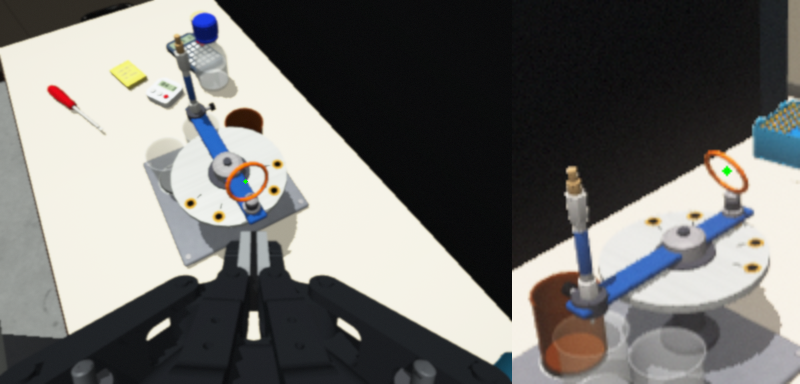

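The wrist view shows the predicted ring centre (246,181) in the middle of the orange ring, and all three cameras agree within about 1 px. The ring is at (0.547, 0.0225, 0.176). I'll go to the point 50 mm before it, on the finger axis.

```bash
python3 st.py "[.5292,-.0089,.2106]" "[.547,.0225,.176]" "[.5513,.03,.1677]"
```

```text
9.5 [-44.2  -4.3  89.3  46.  103.3  -6.3] [ 0.4972 -0.0869  0.3183] [179.6 -46.1  60.1] F [-0.4 -0.7 -0.2]
R [[0.346, 0.864, 0.365], [0.601, -0.503, 0.622], [0.721, 0.004, -0.693]]
down 43.85578011094048 heading 59.578799189664316
[ 0.5292 -0.0089  0.2106] 4 [-0.0049 -0.003   0.0337]
[0.547  0.0225 0.176 ] 2 [ 0.     -0.0003  0.025 ]
[0.5513 0.03   0.1677] 1 [ 0.     -0.0001  0.012 ]
```

Call:
drive_tool --steps '[[[-0.0049,-0.003,0.034,0],[-0.0049,-0.003,0.034,0],[-0.0049,-0.003,0.034,0],[-0.0049,-0.003,0.033,0],[0,0,0,0],[0,0,0,0]]]'

```text
time: 10.1
ee_pos: [0.5296, -0.0088, 0.2113]
ee_rot: [179.6, -46.2, 60.1]
ft_force: [0.3, -0.5, 1.0]
gripper_width: 0.0002
finger_force: 0.0
```

```bash
python3 st.py "[.547,.0225,.176]" "[.5513,.03,.1677]"; cat > look.py <<'E'
from h import *
import sys
cs=[ctrl.capture("wrist"),ctrl.capture("side"),ctrl.capture("scene")]
x=[cs[0]["image"][130:280,180:330],cs[1]["image"][135:285,150:300]]
cv2.imwrite(sys.argv[1],np.hstack([cv2.resize(i,(400,400),interpolation=cv2.INTER_CUBIC) for i in x]))
E
python3 look.py pics/w3.png
```

```text
10.1 [-34.2  -3.1 100.5  46.1  87.5  -8.4] [ 0.5296 -0.0088  0.2113] [179.6 -46.2  60.1] F [ 0.3 -0.5  1. ]
R [[0.345, 0.865, 0.365], [0.601, -0.502, 0.622], [0.721, 0.005, -0.692]]
down 43.82341244251378 heading 59.56595183253546
[0.547  0.0225 0.176 ] 2 [-0.0003 -0.0004  0.0251]
[0.5513 0.03   0.1677] 1 [-0.     -0.0001  0.012 ]
```

View pics/w3.png

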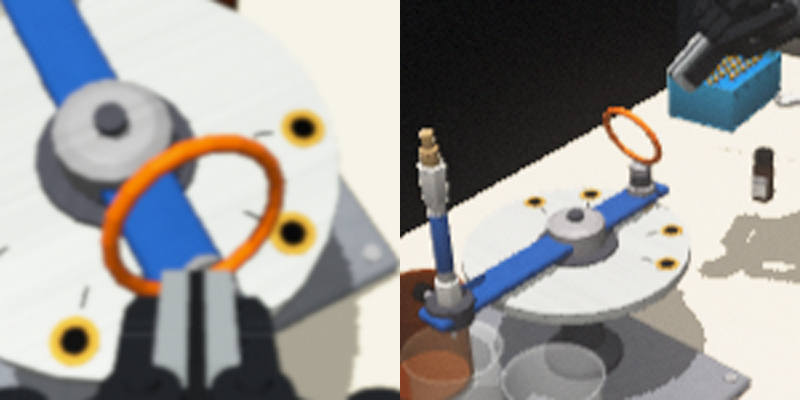

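The wrist crop shows the ring at crop (193,215) with the two grey fingertips just below it. The side crop shows the fingers approaching the ring at a slant. I'll check the ring centre from this close view.

```bash
cat > ring.py <<'E'
from h import *
def ring(occl=False):
    rs=[]
    for n,roi in (("wrist",(150,255,180,330)),("side",(150,205,200,262)),("scene",(150,205,205,270))):
        c=ctrl.capture(n);im=c["image"];m=cv2.inRange(cv2.cvtColor(im,cv2.COLOR_BGR2HSV),(3,150,90),(15,255,255))
        k=np.zeros_like(m);k[roi[0]:roi[1],roi[2]:roi[3]]=255;m&=k
        e=cv2.fitEllipse(cv2.convexHull(cv2.findNonZero(m)));o,d=ray(c,*e[0]);rs.append((o,d));print(n,np.round(e[0],1),np.round(e[1],1),"z.176->",plane(c,*e[0],.176).round(4),"pred",np.round(proj(c,[.547,.0225,.176]),1))
    print("tri",tri(rs).round(4))
ring()
E
python3 ring.py
```

```text
wrist [250.2 209.6] [52.6 73.9] z.176-> [0.5476 0.0229 0.176 ] pred [249.8 210.4]
side [236.5 185. ] [12.9 27.1] z.176-> [0.5495 0.0223 0.176 ] pred [237.4 185.4]
scene [242.3 186.3] [11.4 23.1] z.176-> [0.5493 0.0188 0.176 ] pred [242.4 187.4]
tri [0.5477 0.0226 0.1775]
```

The close view confirms the ring centre at (0.5477, 0.0226, 0.177). Inserting along the finger axis.

Call:
drive_tool --steps '[[[0,0,0.015,0],[0,0,0.015,0],[0,0,0.012,0],[0,0,0.01,0],[0,0,0.01,0],[0,0,0,0],[0,0,0,0]]]'

```text
time: 11.1
ee_pos: [0.5512, 0.0304, 0.1656]
ee_rot: [180.0, -46.2, 59.8]
ft_force: [-0.3, -0.0, 0.1]
gripper_width: 0.0
finger_force: 0.0
```

```bash
python3 st.py; python3 look.py pics/w4.png
```

```text
11.1 [-28.6  -0.2 103.2  47.1  79.9  -8.5] [0.5512 0.0304 0.1656] [180.  -46.2  59.8] F [-0.3 -0.   0.1]
R [[0.348, 0.865, 0.363], [0.599, -0.503, 0.624], [0.721, 0.0, -0.693]]
down 43.836933682846684 heading 59.81602066017058
```

View pics/w4.png

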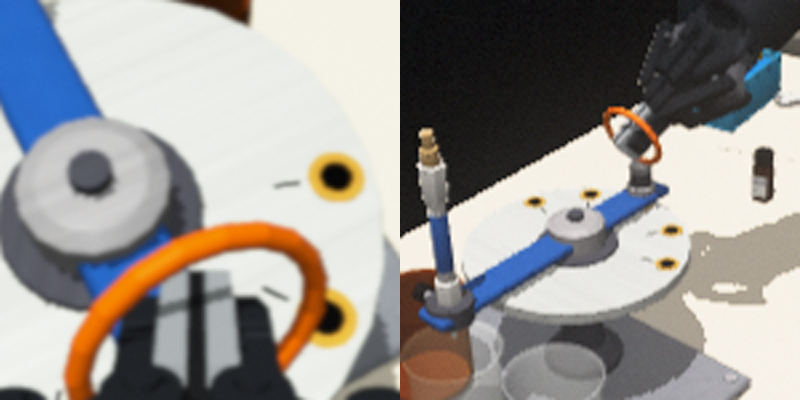

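The finger is inside the ring without contact, as both crops show. Lifting vertically.

Call:
drive_tool --steps '[[[0.0036,0,-0.0035,0],[0.0036,0,-0.0035,0],[0.0029,0,-0.0028,0],[0.0029,0,-0.0028,0],[0.0029,0,-0.0028,0],[0,0,0,0]]]'

```text
time: 11.85
ee_pos: [0.551, 0.0297, 0.1874]
ee_rot: [179.9, -46.1, 59.8]
ft_force: [0.8, -4.2, -6.4]
gripper_width: 0.0
finger_force: 3.2
```

```bash
python3 st.py; cat > rz.py <<'E'
from h import *
# ring top/bottom rows in side & scene views, relative to home
for n,roi in (("side",(140,205,190,265)),("scene",(140,215,190,270))):
    c=ctrl.capture(n);im=c["image"];m=cv2.inRange(cv2.cvtColor(im,cv2.COLOR_BGR2HSV),(3,150,90),(15,255,255))
    k=np.zeros_like(m);k[roi[0]:roi[1],roi[2]:roi[3]]=255;p=cv2.findNonZero(m&k);e=cv2.fitEllipse(cv2.convexHull(p));print(n,np.round(e[0],1),np.round(e[1],1),"z.190",plane(c,*e[0],.19).round(4),cv2.boundingRect(p))
E
python3 rz.py
```

```text
11.85 [-28.7  -1.4 101.7  46.7  81.7  -6.5] [0.551  0.0297 0.1874] [179.9 -46.1  59.8] F [ 0.8 -4.2 -6.4]
R [[0.349, 0.864, 0.363], [0.6, -0.503, 0.622], [0.72, 0.001, -0.694]]
down 43.932663558667485 heading 59.75118933410267
side [236.9 180.6] [13.6 26.8] z.190 [0.543  0.0282 0.19  ] (226, 170, 22, 22)
scene [242.8 182.6] [12.2 22.5] z.190 [0.5445 0.0243 0.19  ] (233, 175, 20, 17)
```

The downward force of 6.4 N means the pin is about 12 mm up. I'll lift 3 mm more, then swing about 30° along the arc.

Call:
drive_tool --steps '[[[0.0022,0,-0.0021,0],[-0.0017,-0.0048,-0.0018,0],[-0.0014,-0.005,-0.0015,0],[-0.0011,-0.0052,-0.0012,0],[-0.0008,-0.0053,-0.0008,0],[-0.0005,-0.0054,-0.0005,0],[-0.0001,-0.0054,-0.0001,0],[0,0,0,0]]]'

```text
time: 12.75
ee_pos: [0.5187, 0.0395, 0.1905]
ee_rot: [-179.9, -46.1, 59.8]
ft_force: [-1.2, -2.9, -6.5]
gripper_width: 0.0003
finger_force: 3.2
```

```bash
python3 st.py; python3 rz.py; python3 look.py pics/w5.png
```

```text
12.75 [-29.6  -5.9 105.6  46.6  83.   -6.7] [0.5187 0.0395 0.1905] [-179.9  -46.1   59.8] F [-1.2 -2.9 -6.5]
R [[0.348, 0.865, 0.361], [0.599, -0.501, 0.624], [0.721, -0.001, -0.693]]
down 43.88015072678111 heading 59.983548807561746
side [246.3 187.8] [ 4.5 27.3] z.190 [0.5104 0.0404 0.19  ] (240, 177, 13, 24)
scene [252.7 188.9] [ 5.4 23.4] z.190 [0.5135 0.035  0.19  ] (246, 179, 13, 21)
```

View pics/w5.png

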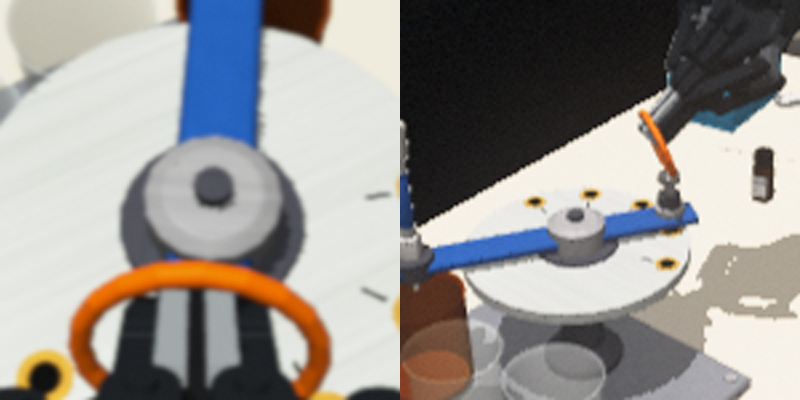

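The ring is hooked, the pin is up, and the wrist crop shows the arm swung about 31° towards the amber beaker. I'll swing 3° more and lower the pin so it rides on the disc.

Call:
drive_tool --steps '[[[0,-0.0032,0,0],[-0.0022,0,0.0021,0],[-0.0022,0,0.0021,0],[0,0,0,0]]]'

```text
time: 13.4
ee_pos: [0.518, 0.0412, 0.1862]
ee_rot: [179.9, -46.4, 59.9]
ft_force: [0.3, 0.3, 0.5]
gripper_width: -0.0004
finger_force: 0.0
```

```bash
python3 st.py; python3 rz.py
```

```text
13.4 [-29.6  -5.9 106.2  46.9  82.4  -7.2] [0.518  0.0412 0.1862] [179.9 -46.4  59.9] F [0.3 0.3 0.5]
R [[0.346, 0.865, 0.365], [0.597, -0.502, 0.625], [0.724, 0.002, -0.69]]
down 43.64630722160685 heading 59.75292951822555
side [246.7 188.9] [ 4.  28.5] z.190 [0.5072 0.0433 0.19  ] (240, 177, 14, 25)
scene [253.1 190. ] [ 5.2 23.6] z.190 [0.5107 0.0383 0.19  ] (247, 180, 13, 21)
```

```bash
cat > ang.py <<'E'
from h import *
from scipy.optimize import least_squares
P=np.array([.5483,.0846]);H=dict(side=(236.5,185.0),scene=(242.3,186.3))
cs={};obs={}
for n in H:
    c=ctrl.capture(n);cs[n]=c;m=cv2.inRange(cv2.cvtColor(c["image"],cv2.COLOR_BGR2HSV),(3,150,90),(15,255,255))
    k=np.zeros_like(m);k[140:215,190:275]=255;obs[n]=np.array(cv2.fitEllipse(cv2.convexHull(cv2.findNonZero(m&k)))[0])
def mod(n,a,h):
    t=np.radians(-91+a);return np.array(proj(cs[n],[*(P+.062*np.array([np.cos(t),np.sin(t)])),.176+h]))
f=lambda x:np.concatenate([mod(n,x[0],x[1]/1e3)-mod(n,0,0)+H[n]-obs[n] for n in H])
r=least_squares(f,[-30,9.]);print("angle,pin mm",r.x.round(2),"res",r.fun.round(2),ctrl.sense()["time"])
E
python3 ang.py
```

```text
angle,pin mm [-32.76   6.91] res [-0.04 -0.15  0.    0.18] 13.6
```

Call:
drive_tool --steps '[[[0,-0.0015,0,0],[0,-0.0015,0,0],[0,-0.0015,0,0],[0,0,0,0]]]'

```text
time: 14.0
ee_pos: [0.5135, 0.0426, 0.1848]
ee_rot: [179.9, -46.2, 59.8]
ft_force: [1.1, -0.4, -0.2]
gripper_width: 0.0001
finger_force: 0.3
```

```bash
python3 st.py; python3 ang.py
```

```text
14.0 [-29.6  -6.5 106.9  46.7  82.4  -7.1] [0.5135 0.0426 0.1848] [179.9 -46.2  59.8] F [ 1.1 -0.4 -0.2]
R [[0.348, 0.864, 0.364], [0.599, -0.503, 0.623], [0.721, 0.001, -0.693]]
down 43.84013081030208 heading 59.73696517111408
angle,pin mm [-32.89   6.63] res [-0.09 -0.25  0.03  0.3 ] 14.1
```

Contact is just starting (1 N). Pushing on gently.

Call:
drive_tool --steps '[[[0,-0.0015,0,0],[0,-0.001,0,0],[0,-0.001,0,0],[0,0,0,0]]]'

```text
time: 14.5
ee_pos: [0.5098, 0.0444, 0.1834]
ee_rot: [-179.9, -46.1, 59.7]
ft_force: [0.7, -1.4, -5.6]
gripper_width: -0.0
finger_force: 2.3
```

```bash
python3 st.py; python3 ang.py
```

```text
14.5 [-29.6  -6.9 107.4  46.6  82.4  -7.1] [0.5098 0.0444 0.1834] [-179.9  -46.1   59.7] F [ 0.7 -1.4 -5.6]
R [[0.35, 0.864, 0.361], [0.599, -0.503, 0.623], [0.72, -0.001, -0.694]]
down 43.93692466476903 heading 59.87965250095983
angle,pin mm [-34.75   1.72] res [-0.12 -0.27  0.03  0.32] 14.6
```

The pin has entered the hole and hangs on the finger (5.6 N). I'll lower it all the way and recentre the finger.

Call:
drive_tool --steps '[[[-0.0022,0,0.0021,0],[-0.0022,0,0.0021,0],[-0.0022,0,0.0021,0],[-0.002,0.0018,0.0022,0],[-0.002,0.0018,0.0022,0],[-0.002,0.0018,0.0022,0],[0,0,0,0]]]'

```text
time: 15.3
ee_pos: [0.5154, 0.0423, 0.1663]
ee_rot: [-180.0, -46.2, 59.8]
ft_force: [0.1, -0.7, -0.4]
gripper_width: 0.0002
finger_force: 0.0
```

```bash
python3 st.py; python3 ang.py; python3 look.py pics/w6.png
```

```text
15.3 [-29.5  -5.1 107.9  47.   80.8  -8.8] [0.5154 0.0423 0.1663] [-180.   -46.2   59.8] F [ 0.1 -0.7 -0.4]
R [[0.348, 0.864, 0.362], [0.598, -0.503, 0.624], [0.721, -0.0, -0.693]]
down 43.829098020823594 heading 59.845706918630526
angle,pin mm [-36.38  -1.97] res [-0.08 -0.29 -0.01  0.34] 15.4
```

View pics/w6.png

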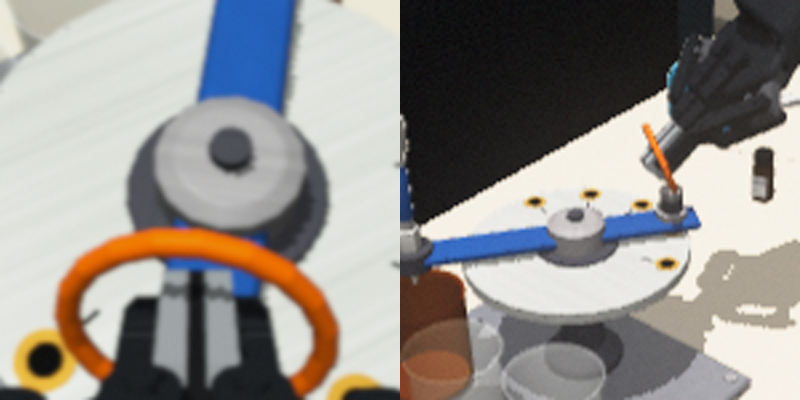

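The pin is home (angle about -36°, ring back at its low position) and the finger is centred in the ring with no force. Withdrawing along the finger axis.

Call:
drive_tool --steps '[[[0,0,-0.01,0],[0,0,-0.015,0],[0,0,-0.02,0],[0,0,-0.025,0],[0,0,-0.03,0],[0,0,-0.03,0],[0,0,-0.03,0],[0,0,0,0],[0,0,0,0]]]'

```text
time: 16.45
ee_pos: [0.4573, -0.058, 0.2778]
ee_rot: [179.9, -46.1, 59.8]
ft_force: [-0.6, -0.0, -0.7]
gripper_width: 0.0
finger_force: 0.0
```

```bash
python3 st.py; python3 ang.py; python3 - <<'E'
from h import *
a=ctrl.capture("wrist")["image"];b=ctrl.capture("side")["image"]
cv2.imwrite("pics/w7.png",np.hstack([cv2.resize(a[60:300,100:400],(400,320)),cv2.resize(b[130:330,100:350],(400,320))]))
E
```

```text
16.45 [-45.1 -10.   99.   45.3 101.3  -9.7] [ 0.4573 -0.058   0.2778] [179.9 -46.1  59.8] F [-0.6 -0.  -0.7]
R [[0.348, 0.864, 0.364], [0.599, -0.504, 0.622], [0.721, 0.002, -0.693]]
down 43.8673407202063 heading 59.64794459216496
angle,pin mm [-33.99  -1.71] res [ 0.25  0.25 -0.14 -0.3 ] 16.55
```

View pics/w7.png

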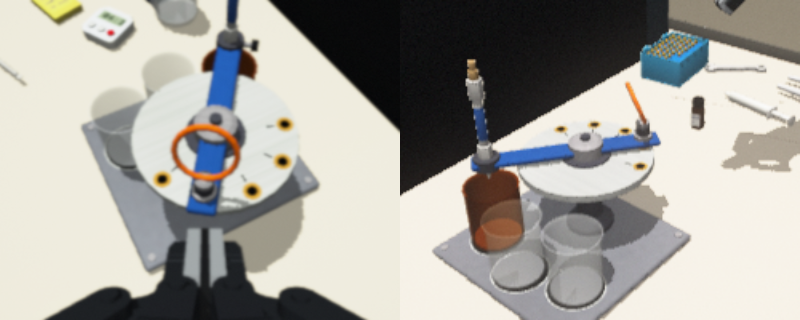

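The nozzle stands over the amber beaker, the pin is home in the next hole, and the finger is clear of the ring. Handing in.

```bash
python3 -c "
from bench import ctrl
print(ctrl.close_job())"
```

```text
the job is handed in; nothing more can be done
None
```

The job is handed in at about 16.6 s: the arm was swung one hole, the nozzle stands over the amber beaker, the pin is fully down in that hole and the finger is clear of the ring, though the judge's verdict was not shown.

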